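# Seat the drive dog in the feed wheel

## Robot

A 7-joint arm with a two-finger parallel gripper is mounted at the origin on the work surface. World frame = base frame: x ahead of the robot, y to its left, z up, the work surface at z = 0. Lengths are in m, angles in rad, forces in N, time in s.
With the tool pointing down it reaches from about 0.35 to 0.9 m from the base axis. Payload 19.9 kg.
Tool frame: the origin (TCP) lies at the very end of the fingers, on their centre line; the grasp point (between the pads) lies 19 mm behind it; z points along the fingers, y is the line along which they close (so a half turn about z gives the same grasp; the last joint's range is limited). The gripper opens to 94 mm and grips with 3 to 60 N. Pads are 16 mm wide; open, the fingers measure 119 mm over their backs; the gripper's body (75 mm by 177 mm) begins 78 mm behind the grasp point.
Start: joints at [-0.042, 0.417, -0.01, 1.614, 0.005, 1.111, -0.053], TCP at [0.625, 0, 0.183] pointing down, gripper open.
Joint ranges: [-2.81, 2.81], [-0.39, 2.02], [-1.27, 1.25], [0.06, 2.57], [-1.19, 4.33], [0.19, 2], [-2.82, 2.82]. Speed limits (rad/s): [1.89, 1.89, 2.39, 2.39, 3.01, 3.01, 3.01].

## Interface

Orientations are given as a unit quaternion [w, x, y, z].
In Python, from cell import manip gives the robot as it stands. The module is installed in compiled form; this text tells all that it offers.
- The arm moves only by the tool apply_moves, never from a script. Its argument "plan" is a list that holds one entry, the list of rows, each a list of 7 numbers: the shift along the tool's x, y, z in mm, then the turn, a rotation vector about the tool's x, y, z in degrees, then the closure, from -1 (fully open) to 1 (shut). In form: [[[dx, dy, dz, wx, wy, wz, grip], ...]]. A call has 1 to 12 rows; each row shifts and turns the commanded pose from where the row before left it, along the tool's axes as they then stand; what a row does not reach is not made up. A row lasts 1/10 s, in which the tool goes at most 50 mm and 8.59 degrees, less where a joint would pass 70% of its speed; a pose out of reach is approached as far as the arm can. A call is refused whole if a number of a shift passes 50 or a number of a turn 8.59, either way. A call with a gripper value outside its range is refused whole. The fingers move at their own pace and stop on an object; "squeeze" is the grip in N (left out, the last holds). Time passes only in rows, so rows that do not move let the fingers close. It gives the time, the measured TCP pose, the force, the opening and the grip force at its end, in the units of the state.
- manip.read_state(): the state, without advancing time (a new reading comes with each control period).
- manip.camera(name): name is "scene" or "side" or "wrist"; returns a dict with "frame" (400x640x3 uint8, blue, green, red), "mtx" (3x3 intrinsics, pixels), "view" (4x4, takes a point from world to camera coordinates). Camera axes: x right, y down, z forward; pixel columns grow to the right and rows downward; lengths in m; the calibration is good to about 2 mm. A picture is of the moment at which its call begins. There is no depth.
- manip.sign_off(): hands the job in; it is judged then, once.
The state is a dict: "time": time; "qpos": joint angles; "dq": joint speeds; "tau": joint torques, N m; "tcp_pos": TCP position; "orientation": TCP orientation; "force": force on the tool from outside, world axes, zero at the start; "ft_torque": the same for the moment, N m; "width": finger opening in m; "grip_force": force on a finger pad.
Only numpy, scipy, OpenCV 4.12 (cv2) and the standard library are available. Lean on these libraries where they do the work, as an engineer would, in place of code of your own. Each camera call takes 0.05 s, during which the arm holds its last target. There are 200 camera calls.

## Task

The feeder's rubber-tyred feed wheel lies on the bench with its slotted hub facing up. Take the drive dog with four lugs by its square stem, turn it so that its lugs line up with the four slots in the hub, and lower it in with the gripper (do not drop it in) until it sits fully home, then let go. Leave the other two dogs, the three-lug one and the plain round one, where they stand.

Things in the scene. Friction and masses are not known exactly. Their poses are not given: they have to be found in the camera images.
- dog_four: Dog to fit: loose steel, 0.2-0.4 kg, upright on the bench, 80 mm tall. Foot (lowest 24 mm): round core 26 mm across and four lugs in a plus, 12 mm wide, reaching 36 mm from the axis. Square stem 26 x 26 mm from 24 to 80 mm; grip it with fingertips 30 mm or more above the underside, to clear the wheel. Origin: centre of underside, z up; lugs and stem flats along +-x and +-y.
- wheel_socket (a point): Centre of the floor of the plus-shaped pocket in the fixed feed wheel (150 mm, black tyre, aluminium hub): 22 mm deep, open upward, four slots 28 mm wide reaching 42 mm from the axis, square lands between. Floor 40 mm, hub face 62 mm above the bench. z up, slots along +-x and +-y. Play of the dog: 6 mm or 13 degrees. Seated, its underside is on the floor, lugs 2 mm proud.
- dog_three: Bystander, plain steel: the same square stem and height (80 mm), but three lugs at 120 degrees (12 mm wide, 24 mm high, reaching 36 mm from the axis, one along +x). It does not fit. Origin: centre of the underside, z up.
- dog_round: Bystander, plain steel: the same square stem and height (80 mm), but a plain round foot of 72 mm diameter, 24 mm high, without lugs. It does not fit. Origin: centre of the underside, z up.
Things that resemble listed ones, but are neither listed nor needed, are in the scene too. Leave any blue or yellow look-alike of the part that bears wheel_socket alone.

How it is judged:
By the outcome, as a careful person would: the job done as asked, in the order asked, and still so for the second after the job is handed in, with the robot touching nothing.
It also fails if it takes over 38 s, if anything falls off the work surface, if the arm or the gripper's body presses on something with over 40 N, if the wrist force passes 120 N, or if a joint passes its speed limit or range.

## Working session

There is one attempt and no reset: what is moved stays moved. The work goes in short steps, Python scripts to look and compute and a tool call to move; the robot and the scene stay as the last step left them, time stands still between calls to the robot, and variables do not carry over. Pictures are saved under pics/ and viewed, at most 10 in all, crops included, and the job is handed in when it is done.

Besides the shell and the picture viewer there is one more tool, called after "Call:" as name(argument=value, ...), one argument or row to a line, values as JSON. apply_moves: Moves the arm, as the interface text tells. Its arguments: {"type":"object","properties":{"plan":{"type":"array","items":{"type":"array","items":{"type":"array","items":{"type":"number"}}}},"squeeze":{"type":"number"}},"required":["plan"]}

```bash
mkdir -p pics; cat > h.py <<'E'
import numpy as np, cv2, pickle
from cell import manip
def grab(n,tag):
    c=manip.camera(n); cv2.imwrite(f'pics/{tag}.png',c['frame']); pickle.dump(c,open(f'{tag}.pkl','wb')); return c
def ray(c,u,v,z):
    R=c['view'][:3,:3]; t=c['view'][:3,3]; o=-R.T@t
    d=R.T@np.linalg.inv(c['mtx'])@np.array([u,v,1.]); return o+d*(z-o[2])/d[2]
def proj(c,p):
    q=c['mtx']@(c['view'][:3,:3]@np.array(p)+c['view'][:3,3]); return q[:2]/q[2]
E
python3 - <<'E'
from h import *
for n in ['scene','side','wrist']:
    c=grab(n,n+'0'); print(n,np.round(-c['view'][:3,:3].T@c['view'][:3,3],3))
s=manip.read_state(); print(s['time'],s['tcp_pos'],s['orientation'],s['width'],s['force'])
E
```

```text
scene [ 0.975 -0.166  0.478]
side [ 0.265 -0.374  0.655]
wrist [0.624 0.077 0.385]
0.15 [ 6.24696121e-01 -2.15300023e-05  1.82474063e-01] [-3.08941276e-04  7.07114099e-01  7.07099306e-01 -3.57076578e-04] 0.093811772539471 [ 0.19492828 -0.11564423  0.11510114]
```

View pics/scene0.png

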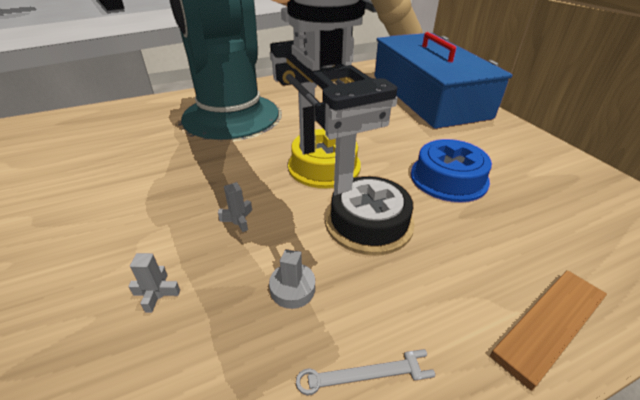

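View pics/side0.png

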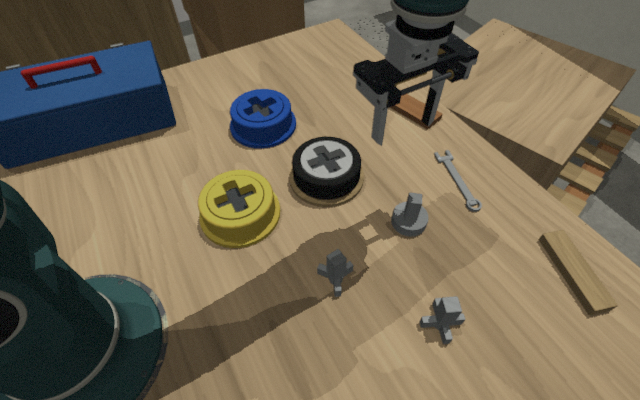

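View pics/wrist0.png

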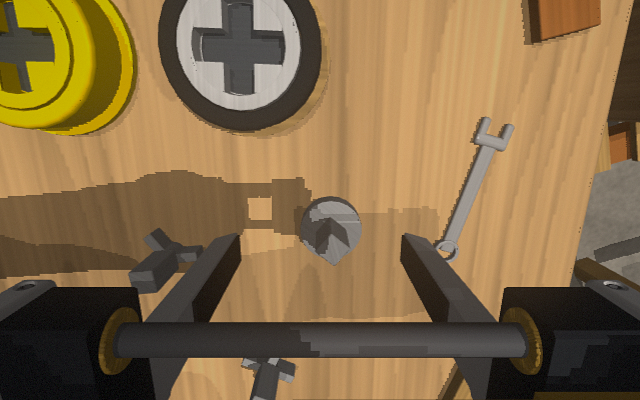

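Wrist view: the wheel hub is centred near (238,45), and its slots are nearly aligned with the image axes. The round dog is at about (330,225). The two lugged dogs are at side (335,270) and (443,318), so I'll zoom in to tell them apart.

```bash
python3 - <<'E'
from h import *
a=cv2.imread('pics/side0.png');b=cv2.imread('pics/scene0.png')
f=lambda i,u,v:cv2.resize(i[v-37:v+38,u-50:u+50],(400,300),interpolation=cv2.INTER_CUBIC)
cv2.imwrite('pics/crop1.png',np.vstack([np.hstack([f(a,337,270),f(a,443,318)]),np.hstack([f(b,237,208),f(b,152,280)])]))
L=lambda n:pickle.load(open(n+'0.pkl','rb'))
sc,si,w=L('scene'),L('side'),L('wrist')
for nm,c,u,v,z in [('A top',si,337,258,.08),('A top scene',sc,235,190,.08),('B top',si,447,305,.08),('B top sc',sc,145,258,.08),
 ('round sc',sc,290,252,.08),('wheel si',si,327,160,.062),('wheel sc',sc,374,198,.062),('wheel wr',w,238,45,.062)]:
    print(nm,np.round(ray(c,u,v,z),4))
# hub white mask
for nm,c in (('si',si),('sc',sc),('wr',w)):
    f_=c['frame']; hsv=cv2.cvtColor(f_,cv2.COLOR_BGR2HSV)
    m=((hsv[...,1]<25)&(hsv[...,2]>165)).astype(np.uint8)
    x0,y0=np.int32(proj(c,[*ray(w,238,45,.062)])) 
    k=np.zeros_like(m);cv2.circle(k,(int(x0),int(y0)),80 if nm=='wr' else 45,1,-1);m*=k
    cs=max(cv2.findContours(m,0,1)[0],key=cv2.contourArea)
    P=np.array([ray(c,*p,.062)[:2] for p in cs[:,0].astype(float)])
    h=cv2.convexHull(P.astype(np.float32)*1000); print(nm,cv2.contourArea(cs),cv2.fitEllipse(h))
E
```

```text
A top [ 0.4415 -0.0972  0.08  ]
A top scene [ 0.451  -0.0905  0.08  ]
B top [ 0.5476 -0.2532  0.08  ]
B top sc [ 0.5543 -0.2486  0.08  ]
round sc [ 0.6291 -0.054   0.08  ]
wheel si [0.5498 0.1264 0.062 ]
wheel sc [0.5532 0.1365 0.062 ]
wheel wr [0.5494 0.1335 0.062 ]
si 392.0 ((549.958984375, 131.8026123046875), (102.18424224853516, 105.97981262207031), 33.78523635864258)
sc 1747.0 ((550.98876953125, 133.65792846679688), (109.25187683105469, 110.3215103149414), 66.28433227539062)
wr 5845.5 ((549.410888671875, 132.2115936279297), (108.57647705078125, 110.01663970947266), 81.28279876708984)
```

View pics/crop1.png

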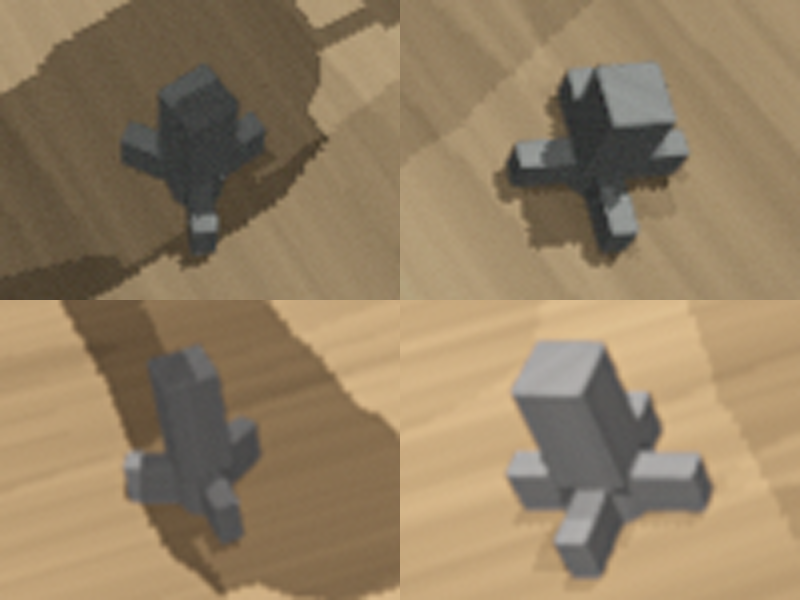

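Bottom right and top right show dog B with four lugs; A has three. B's top-face corners in scene are about (136.3,253.5), (153.8,253.8), (149.5,267), (130.3,266.8), and in side (442.3,297.8), (458,296.8), (461.3,311.5), (445.8,312.8).

```bash
python3 - <<'E'
from h import *
L=lambda n:pickle.load(open(n+'0.pkl','rb'))
for n,px in (('scene',[(136.25,253.5),(153.75,253.75),(149.5,267),(130.25,266.75)]),('side',[(442.25,297.75),(458,296.75),(461.25,311.5),(445.75,312.75)])):
    c=L(n);P=np.array([ray(c,*p,.08)[:2] for p in px])*1000
    e=np.roll(P,-1,0)-P; a=np.degrees(np.arctan2(e[:,1],e[:,0]))
    print(n,P.mean(0).round(1),np.hypot(*e.T).round(1),((a+45)%90-45).round(1))
# slot angle: rectify hub plane, 1 px = 0.25 mm, centre (550,132.5)
for n in ('wrist','scene','side'):
    c=L(n); g=np.arange(-50,50,.5)
    X,Y=np.meshgrid(g,g); R=c['view'][:3,:3];t=c['view'][:3,3]
    W=np.stack([.55+X/1000,.1325+Y/1000,0*X+.062],-1); q=(W@R.T+t)@c['mtx'].T; uv=(q[...,:2]/q[...,2:]).astype(np.float32)
    r=cv2.remap(c['frame'],uv[...,0],uv[...,1],1); v=cv2.cvtColor(r,cv2.COLOR_BGR2GRAY)
    rr=np.hypot(X,Y);th=np.arctan2(Y,X); m=(v<150)&(rr<48)
    s=m&(rr>26)&(rr<39); print(n,'angle',np.degrees(np.angle(np.exp(4j*th[s]).sum()))/4,'cent',X[m].mean(),Y[m].mean(),'ext',[np.percentile(X[m],[1,99]),np.percentile(Y[m],[1,99])])
E
```

```text
scene [ 557.1 -252.2] [25.7 24.9 27.2 24.9] [-25.3 -18.2 -25.2 -21.8]
side [ 554.5 -256.4] [25.1 24.1 24.2 24.5] [-25.7 -29.9 -24.7 -27.7]
wrist angle -2.191328919893239 cent -0.5596279124361758 3.512588766946417 ext [array([-40.81,  39.5 ]), array([-39.5,  45.5])]
scene angle -2.5036068058123098 cent 0.6257142857142857 1.1864371772805509 ext [array([-39.,  40.]), array([-38.,  41.])]
side angle -2.1731061981740964 cent 0.9762280701754386 -0.4309356725146199 ext [array([-40.,  42.]), array([-42. ,  40.5])]
```

Call:
apply_moves(
  plan=[
    [[-42,-11,0,0,0,0,-1],[-42,-11,0,0,0,0,-1],[-42,-11,0,0,0,0,-1],[-42,-12,0,0,0,0,-1],[-43,-12,0,0,0,0,-1],[-43,-12,0,0,0,0,-1],[0,0,0,0,0,8.5,-1],[0,0,0,0,0,8.5,-1],[0,0,0,0,0,8,-1],[0,0,0,0,0,0,-1],[0,0,0,0,0,0,-1]],
  ],
)

```text
time: 1.25
tcp_pos: [0.556, -0.2538, 0.1828]
orientation: [-0.0, 0.842, 0.539, -0.0]
force: [-0.5, -0.4, -0.7]
width: 0.094
grip_force: 0.0
```

```bash
python3 - <<'E'
from h import *
grab('wrist','wrist1'); s=manip.read_state(); print(s['time'],s['tcp_pos'],s['orientation'])
E
```

```text
1.3 [ 0.55600081 -0.25382994  0.18282585] [-7.06374591e-05  8.42198847e-01  5.39167029e-01 -1.12597257e-04]
```

View pics/wrist1.png

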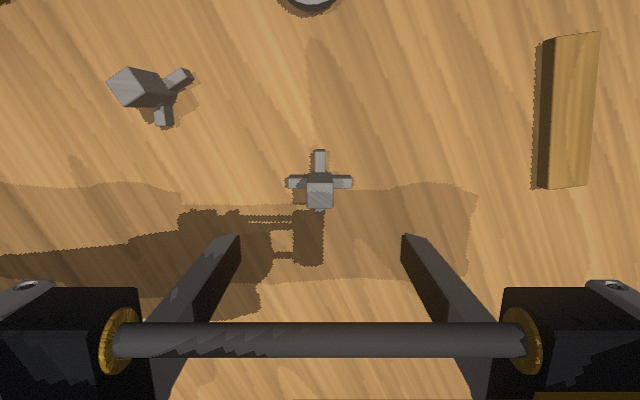

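The dog is centred between the fingers (stem top about u 307–333, v 183–208) and square to the tool. I'll check its position along tool x before descending.

```bash
python3 - <<'E'
from h import *
c=pickle.load(open('wrist1.pkl','rb'))
for u,v in [(306.5,183),(333,183),(307,208),(333,208),(320,195.5)]: print(ray(c,u,v,.08).round(4))
for u,v in [(286,182),(352,182),(320,150)]: print('lug',ray(c,u,v,.024).round(4))
f=c['frame'];print(cv2.cvtColor(f,6)[178:214,320])
E
```

```text
[ 0.5476 -0.2388  0.08  ]
[ 0.5704 -0.2493  0.08  ]
[ 0.5374 -0.2613  0.08  ]
[ 0.5603 -0.2718  0.08  ]
[ 0.5541 -0.2552  0.08  ]
lug [ 0.5199 -0.2383  0.024 ]
lug [ 0.587  -0.2691  0.024 ]
lug [ 0.5694 -0.2218  0.024 ]
[ 77  77  77  77  78 136 142 148 146 145 146 146 143 136 119 116 122 126
 123 121 121 124 129 127 125 123 119 121 122 116 101 127 127 111  69  69]
```

Call:
apply_moves(
  plan=[
    [[-1,-1,28,0,0,0,-1],[-1,0,28,0,0,0,-1],[0,0,28,0,0,0,-1],[0,0,28,0,0,0,-1],[0,0,20,0,0,0,-1],[0,0,10,0,0,0,-1],[0,0,0,0,0,0,-1],[0,0,0,0,0,0,1],[0,0,0,0,0,0,1],[0,0,0,0,0,0,1],[0,0,0,0,0,0,1],[0,0,0,0,0,0,1]],
  ],
  squeeze=35,
)

```text
time: 2.5
tcp_pos: [0.5544, -0.2554, 0.0413]
orientation: [0.0, 0.843, 0.537, 0.0]
force: [-0.7, 0.2, 0.3]
width: 0.0575
grip_force: 0.0
```

Call:
apply_moves(
  plan=[
    [[0,0,0,0,0,0,1],[0,0,0,0,0,0,1],[0,0,0,0,0,0,1],[0,0,0,0,0,0,1],[0,0,0,0,0,0,1]],
  ],
)

```text
time: 3.0
tcp_pos: [0.5542, -0.2554, 0.0409]
orientation: [0.0, 0.843, 0.537, -0.0]
force: [1.0, -0.7, -0.5]
width: 0.0256
grip_force: 35.0
```

Call:
apply_moves(
  plan=[
    [[0,0,-15,0,0,0,1],[0,0,-30,0,0,0,1],[0,0,-35,0,0,0,1],[0,0,-30,0,0,0,1],[0,0,-20,0,0,0,1],[0,0,0,0,0,-5.7,1],[0,0,0,0,0,-5.7,1],[0,0,0,0,0,-5.7,1],[0,0,0,0,0,-5.7,1],[0,0,0,0,0,0,1]],
  ],
)

```text
time: 4.0
tcp_pos: [0.554, -0.2555, 0.1717]
orientation: [0.0, 0.72, 0.694, 0.0]
force: [0.5, -0.4, -3.7]
width: 0.0261
grip_force: 35.0
```

Call:
apply_moves(
  plan=[
    [[20,-2,0,0,0,0,1],[30,-2,0,0,0,0,1],[40,-2,0,0,0,0,1],[45,-2,0,0,0,0,1],[45,-2,0,0,0,0,1],[45,-2,0,0,0,0,1],[45,-2,0,0,0,0,1],[45,-2,0,0,0,0,1],[38,-2,0,0,0,0,1],[25,-1,0,0,0,0,1],[10,-1,0,0,0,0,1],[0,0,0,0,0,0,1]],
  ],
)

```text
time: 5.2
tcp_pos: [0.5489, 0.134, 0.1712]
orientation: [-0.0, 0.721, 0.693, -0.0]
force: [0.2, -0.3, -3.9]
width: 0.0256
grip_force: 35.0
```

Call:
apply_moves(
  plan=[
    [[0,0,0,0,0,0,1],[0,0,0,0,0,0,1],[0,0,0,0,0,0,1]],
  ],
)

```text
time: 5.5
tcp_pos: [0.5493, 0.1318, 0.171]
orientation: [0.0, 0.721, 0.693, -0.0]
force: [-0.8, -0.4, -4.3]
width: 0.0258
grip_force: 35.0
```

```bash
python3 - <<'E'
from h import *
a=grab('wrist','wrist2')['frame'];b=grab('scene','scene2')['frame'];d=grab('side','side2')['frame']
f=lambda i,u,v:cv2.resize(i[v-75:v+75,u-100:u+100],(400,300),interpolation=cv2.INTER_CUBIC)
cv2.imwrite('pics/crop2.png',np.vstack([np.hstack([f(a,320,220),f(b,374,180)]),np.hstack([f(d,327,140),0*f(d,327,140)])]))
s=manip.read_state(); print(s['time'],s['tcp_pos'],s['orientation'],s['width'],s['force'])
E
```

```text
5.65 [0.54921787 0.13251329 0.17095321] [ 3.28595572e-05  7.20882553e-01  6.93057241e-01 -6.59285873e-05] 0.025751235525555447 [ 0.57181972  0.95669567 -3.73601309]
```

View pics/crop2.png

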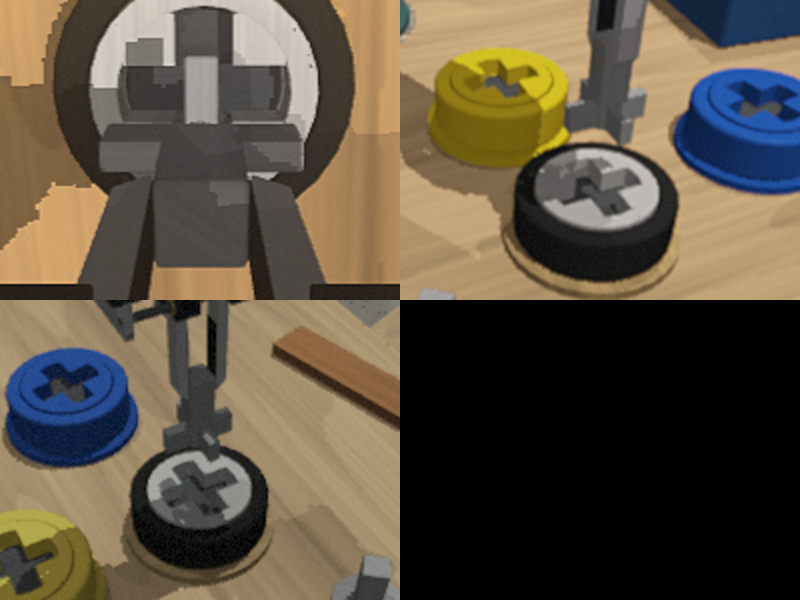

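The dog is square to the slots and centred over the hub (wrist crop: lug midline about 201, slot midline about 203). Lowering now.

Call:
apply_moves(
  plan=[
    [[0,1,15,0,0,0,1],[0,0,20,0,0,0,1],[0,0,15,0,0,0,1],[0,0,8,0,0,0,1],[0,0,5,0,0,0,1],[0,0,4,0,0,0,1],[0,0,4,0,0,0,1],[0,0,3,0,0,0,1],[0,0,3,0,0,0,1],[0,0,0,0,0,0,1]],
  ],
)

```text
time: 6.65
tcp_pos: [0.55, 0.133, 0.0937]
orientation: [-0.0, 0.721, 0.693, -0.0]
force: [0.9, 0.8, -3.5]
width: 0.0256
grip_force: 35.0
```

```bash
python3 - <<'E'
from h import *
a=grab('wrist','wrist3')['frame'];b=grab('scene','scene3')['frame'];d=grab('side','side3')['frame']
f=lambda i,u,v:cv2.resize(i[v-75:v+75,u-100:u+100],(400,300),interpolation=cv2.INTER_CUBIC)
cv2.imwrite('pics/crop3.png',np.vstack([np.hstack([f(a,320,220),f(b,374,180)]),np.hstack([f(d,327,140),0*f(d,327,140)])]))
s=manip.read_state(); print(s['time'],s['tcp_pos'],s['width'],s['force'],s['ft_torque'])
E
```

```text
6.8 [0.5502093  0.13310136 0.09407291] 0.0256743624101345 [ 0.08532944 -0.44745979 -4.16894649] [-0.05734022  0.02454909 -0.01828847]
```

View pics/crop3.png

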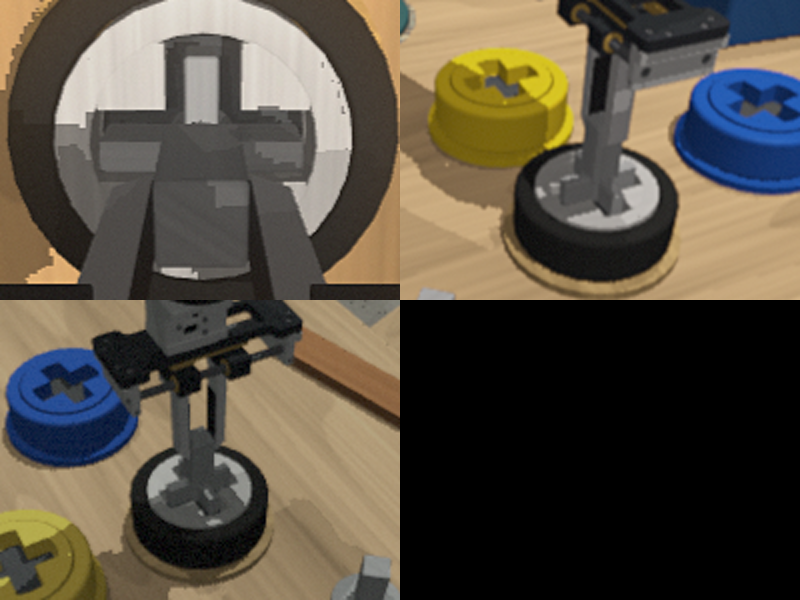

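The lugs are in the slots with no contact force. I'll finish the last 13 mm in small steps.

Call:
apply_moves(
  plan=[
    [[0,0,3,0,0,0,1],[0,0,3,0,0,0,1],[0,0,2,0,0,0,1],[0,0,2,0,0,0,1],[0,0,1,0,0,0,1],[0,0,1,0,0,0,1],[0,0,0,0,0,0,1],[0,0,0,0,0,0,1]],
  ],
)

```text
time: 7.6
tcp_pos: [0.5502, 0.1331, 0.082]
orientation: [0.0, 0.721, 0.693, 0.0]
force: [-0.5, 0.6, -2.9]
width: 0.0258
grip_force: 35.0
```

Call:
apply_moves(
  plan=[
    [[0,0,0.5,0,0,0,1],[0,0,0.5,0,0,0,1],[0,0,0,0,0,0,1],[0,0,0,0,0,0,1]],
  ],
)

```text
time: 8.0
tcp_pos: [0.5501, 0.133, 0.0809]
orientation: [-0.0, 0.721, 0.693, -0.0]
force: [-0.9, 0.4, -3.7]
width: 0.0258
grip_force: 35.0
```

Call:
apply_moves(
  plan=[
    [[0,0,0.5,0,0,0,1],[0,0,0,0,0,0,1],[0,0,0.5,0,0,0,1],[0,0,0,0,0,0,1],[0,0,0,0,0,0,1]],
  ],
)

```text
time: 8.5
tcp_pos: [0.5503, 0.1331, 0.0808]
orientation: [0.0, 0.721, 0.693, 0.0]
force: [-5.2, -1.8, 13.1]
width: 0.0257
grip_force: 35.0
```

Floor contact came at tip z 0.081, matching the grasp height of 0.041 plus the 0.040 floor. Now I'll release and raise.

Call:
apply_moves(
  plan=[
    [[0,0,-0.5,0,0,0,1],[0,0,0,0,0,0,0.4],[0,0,0,0,0,0,0.2],[0,0,0,0,0,0,0],[0,0,0,0,0,0,0],[0,0,0,0,0,0,0],[0,0,0,0,0,0,0]],
  ],
)

```text
time: 9.2
tcp_pos: [0.5501, 0.1331, 0.0804]
orientation: [-0.0, 0.721, 0.693, -0.0]
force: [-0.3, 0.0, 0.4]
width: 0.0471
grip_force: 0.0
```

Call:
apply_moves(
  plan=[
    [[0,0,-5,0,0,0,0],[0,0,-15,0,0,0,0],[0,0,-30,0,0,0,0],[0,0,-30,0,0,0,0],[0,0,-30,0,0,0,0],[0,0,-20,0,0,0,0],[0,0,0,0,0,0,0],[0,0,0,0,0,0,0]],
  ],
)

```text
time: 10.0
tcp_pos: [0.5501, 0.1331, 0.2106]
orientation: [0.0, 0.721, 0.693, 0.0]
force: [0.2, -0.0, -0.3]
width: 0.0473
grip_force: 0.0
```

```bash
python3 - <<'E'
from h import *
a=grab('wrist','wrist4')['frame'];b=grab('scene','scene4')['frame'];d=grab('side','side4')['frame']
f=lambda i,u,v:cv2.resize(i[v-75:v+75,u-100:u+100],(400,300),interpolation=cv2.INTER_CUBIC)
g=cv2.resize(b,(400,250));g=np.vstack([g,np.zeros((50,400,3),np.uint8)])
cv2.imwrite('pics/crop4.png',np.vstack([np.hstack([f(a,320,190),f(b,374,180)]),np.hstack([f(d,327,140),g])]))
s=manip.read_state(); print(s['time'],s['tcp_pos'],s['width'],s['force'])
E
```

```text
10.15 [0.54965395 0.13294282 0.20954313] 0.046847648352076034 [ 0.15256184 -0.54962497  0.30792144]
```

View pics/crop4.png

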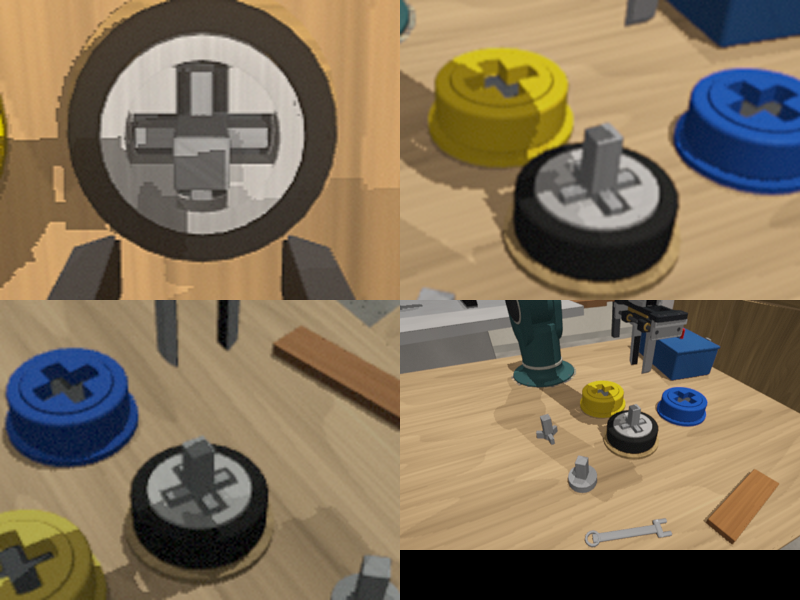

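The dog sits in the slots with its lugs level with the hub face in all three views. It is upright and free of the gripper, and the other two dogs are where they stood.

```bash
python3 -c "
from cell import manip
print(manip.sign_off())"
```

```text
the job is handed in; nothing more can be done
None
```

The four-lug dog was lowered into the feed wheel until it touched the pocket floor, then released at about 10 s on the robot's clock; the other two dogs were left where they stood, and the job is handed in (no verdict was returned).

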